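# Clear the cribbed pile of sawn bars onto the colour-coded stock rests

### The arm

A 6-joint arm with a two-finger parallel gripper is mounted at the origin on the work surface. World frame = base frame: x ahead of the robot, y to its left, z up, the work surface at z = 0. Lengths are in m, angles in rad, forces in N, time in s.
With the tool pointing down it reaches from about 0.35 to 0.775 m from the base axis. Payload 7.3 kg.
Tool frame: the origin (TCP) lies at the centre of the arm's flange, where the gripper is bolted on; the fingertips stand 178 mm ahead of it and the grasp point (between the pads) lies 159 mm ahead of it; z points along the fingers, y is the line along which they close (so a half turn about z gives the same grasp; the last joint's range is limited). The gripper opens to 92 mm and grips with 3 to 60 N. Pads are 19 mm wide; open, the fingers measure 130 mm over their backs; the gripper's body (75 mm by 190 mm) begins 47 mm behind the grasp point.
Start: joints at [1.027, 0.342, 1.524, -0, 1.275, -0.146], TCP at [0.203, 0.484, 0.405] pointing down, gripper open.
Joint ranges: [-2.53, 2.53], [-0.77, 2.02], [0.04, 2.7], [-1, 4.14], [0.28, 2.66], [-3.11, 3.11]. Speed limits (rad/s): [2.57, 2.57, 3.14, 3.14, 3.14, 3.14].

### API

Orientations are given as [roll, pitch, yaw] about the fixed x, y, z axes, in that order (R = Rz(yaw) Ry(pitch) Rx(roll)).
In Python, from cell import robot gives the robot as it stands.
- The arm moves only by the shell command python3 -m pendant [OPENING] [FORCE], which reads ROWS from standard input. ROWS is a JSON object whose key "steps" holds a list of rows, 1 to 8 of them, each of 6 numbers: dx, dy, dz in a scale on which 1.0 is 1 m, then a rotation vector rx, ry, rz in fractions of the full range, 1 being 4 rad; each row shifts and turns the commanded pose from where the row before left it, along the tool's axes as they then stand; what a row does not reach is not made up. A row lasts 1/12 s, in which the tool goes at most 0.0417 m and 0.125 rad, less where a joint would pass 70% of its speed; a pose out of reach is approached as far as the arm can. OPENING is the finger opening in m, set as the command begins (- or left out keeps the last). The fingers move at their own pace and stop on an object; FORCE is the grip in N (left out, the last holds). Time passes only in rows, so rows that do not move let the fingers close. It prints the time, the measured TCP pose, the force, the opening and the grip force at its end. No shift or turn number may pass 1 either way. Input that does not fit is refused with a message, and nothing moves.
- robot.observe(): the state, without advancing time (a new reading comes with each control period).
- robot.read_camera(name): name is "scene" or "side" or "wrist"; returns a dict with "image" (400x640x3 uint8, red, green, blue), "fx", "fy", "cx", "cy" (pixels), "pose" (4x4, takes a point from camera to world coordinates). Camera axes: x right, y down, z forward; pixel columns grow to the right and rows downward; lengths in m; the calibration is good to about 2 mm. A picture is of the moment at which its call begins. There is no depth.
- robot.hand_in(): hands the job in; it is judged then, once.
The state is a dict: "time": time; "qpos": joint angles; "qvel": joint speeds; "joint_efforts": joint torques, N m; "tool_pos": TCP position; "tool_rot": TCP orientation; "contact_force": force on the tool from outside, world axes, zero at the start; "torque": the same for the moment, N m; "opening": finger opening in m; "grip_force": force on a finger pad.
Only numpy, scipy, OpenCV 4.12 (cv2) and the standard library are available. Lean on these libraries where they do the work, as an engineer would, in place of code of your own. Each camera call takes 0.05 s, during which the arm holds its last target. There are 200 camera calls.

### The job

Take the criss-cross pile of sawn steel bars apart from the top down, layer by layer, and lay each bar on the stock rest of the same colour as its painted ends: lengthwise, between the two lips, centred and wholly on the plate, the same way up as it lay. Set the bars down rather than dropping them, keep them roughly level on the way, and leave all five lying still on their rests.

Things in the scene. Friction and masses are not known exactly. Their poses are not given: they have to be found in the camera images.
- bar_white: steel bar, 130 mm long (x), 26 wide (y), 20 high (z), 0.53 kg, both ends painted white for 42 mm, bare between. Origin: centre of its underside. Starts on top of the pile, across both middle bars, midway between and parallel to the bottom bars; twins may be swapped. The pile is on a fixed plywood board 160 mm square, 18 thick. Grip it across its width at mid-length
- bar_red: steel bar, 130 mm long (x), 24 wide (y), 24 high (z), 0.59 kg, both ends painted red for 42 mm, bare between. Origin: centre of its underside. Starts in the middle layer, parallel to its twin 72 mm away, across both bottom bars, under the white bar; twins may be swapped. The pile is on a fixed plywood board 160 mm square, 18 thick. Grip it across its width at mid-length
- bar_blue: steel bar, 130 mm long (x), 24 wide (y), 24 high (z), 0.59 kg, both ends painted blue for 42 mm, bare between. Origin: centre of its underside. Starts in the middle layer, parallel to its twin 72 mm away, across both bottom bars, under the white bar; twins may be swapped. The pile is on a fixed plywood board 160 mm square, 18 thick. Grip it across its width at mid-length
- bar_yellow: steel bar, 130 mm long (x), 26 wide (y), 20 high (z), 0.53 kg, both ends painted yellow for 42 mm, bare between. Origin: centre of its underside. Starts in the bottom layer on the board, parallel to its twin 72 mm away, under both middle bars; twins may be swapped. The pile is on a fixed plywood board 160 mm square, 18 thick. Grip it across its width at mid-length
- bar_green: steel bar, 130 mm long (x), 26 wide (y), 20 high (z), 0.53 kg, both ends painted green for 42 mm, bare between. Origin: centre of its underside. Starts in the bottom layer on the board, parallel to its twin 72 mm away, under both middle bars; twins may be swapped. The pile is on a fixed plywood board 160 mm square, 18 thick. Grip it across its width at mid-length
- rest_white: white stock rest fixed to the bench: plate 164 mm long (x), 52 wide (y), 6 thick, with a lip 5 thick across each short end, its top 12 mm above the bench; 154 clear between the lips, long sides open. Origin: centre of its underside; a bar lies along x, its underside at z = 6 mm. Rests are 90 mm or more apart, centre to centre
- rest_red: red stock rest fixed to the bench: plate 164 mm long (x), 52 wide (y), 6 thick, with a lip 5 thick across each short end, its top 12 mm above the bench; 154 clear between the lips, long sides open. Origin: centre of its underside; a bar lies along x, its underside at z = 6 mm. Rests are 90 mm or more apart, centre to centre
- rest_blue: blue stock rest fixed to the bench: plate 164 mm long (x), 52 wide (y), 6 thick, with a lip 5 thick across each short end, its top 12 mm above the bench; 154 clear between the lips, long sides open. Origin: centre of its underside; a bar lies along x, its underside at z = 6 mm. Rests are 90 mm or more apart, centre to centre
- rest_yellow: yellow stock rest fixed to the bench: plate 164 mm long (x), 52 wide (y), 6 thick, with a lip 5 thick across each short end, its top 12 mm above the bench; 154 clear between the lips, long sides open. Origin: centre of its underside; a bar lies along x, its underside at z = 6 mm. Rests are 90 mm or more apart, centre to centre
- rest_green: green stock rest fixed to the bench: plate 164 mm long (x), 52 wide (y), 6 thick, with a lip 5 thick across each short end, its top 12 mm above the bench; 154 clear between the lips, long sides open. Origin: centre of its underside; a bar lies along x, its underside at z = 6 mm. Rests are 90 mm or more apart, centre to centre
Things that resemble listed ones, but are neither listed nor needed, are in the scene too. Leave any turquoise look-alike of the bar_yellow alone. Leave any orange look-alike of the bar_green alone.

How it is judged:
At the end, for the whole second after the job is handed in: Every bar lies released and at rest on the rest of its own colour: centre within 13 mm along and 12 mm across, flat on the plate (underside 3 to 10 mm above the rest's underside, level within 0.1 rad, same side up), lengthwise within 0.15 rad (either way round) (x of bar_white in the frame of rest_white between -0.013 and 0.013 m and y of bar_white in the frame of rest_white between -0.012 and 0.012 m and z of bar_white in the frame of rest_white between 0.003 and 0.01 m and angle between each of bar_white, bar_red, bar_blue, bar_yellow, bar_green's own z axis and vertical below 0.1 rad and angle between the x axis of bar_white and the x axis of rest_white, either way round below 0.15 rad and linear speed of each of bar_white, bar_red, bar_blue, bar_yellow, bar_green below 0.02 m/s and angular speed of each of bar_white, bar_red, bar_blue, bar_yellow, bar_green below 0.2 rad/s and contact force between each of bar_white, bar_red, bar_blue, bar_yellow, bar_green and the fingers below 0.1 N and x of bar_red in the frame of rest_red between -0.013 and 0.013 m and y of bar_red in the frame of rest_red between -0.012 and 0.012 m and z of bar_red in the frame of rest_red between 0.003 and 0.01 m and angle between the x axis of bar_red and the x axis of rest_red, either way round below 0.15 rad and x of bar_blue in the frame of rest_blue between -0.013 and 0.013 m and y of bar_blue in the frame of rest_blue between -0.012 and 0.012 m and z of bar_blue in the frame of rest_blue between 0.003 and 0.01 m and angle between the x axis of bar_blue and the x axis of rest_blue, either way round below 0.15 rad and x of bar_yellow in the frame of rest_yellow between -0.013 and 0.013 m and y of bar_yellow in the frame of rest_yellow between -0.012 and 0.012 m and z of bar_yellow in the frame of rest_yellow between 0.003 and 0.01 m and angle between the x axis of bar_yellow and the x axis of rest_yellow, either way round below 0.15 rad and x of bar_green in the frame of rest_green between -0.013 and 0.013 m and y of bar_green in the frame of rest_green between -0.012 and 0.012 m and z of bar_green in the frame of rest_green between 0.003 and 0.01 m and angle between the x axis of bar_green and the x axis of rest_green, either way round below 0.15 rad); the robot touches nothing.
It fails at once if a bar is dropped: it falls freely by more than about 30 mm (over 0.8 m/s with no finger touching it) ((linear speed of bar_white above 0.8 m/s and contact force between bar_white and the fingers below 0.05 N) or (linear speed of bar_red above 0.8 m/s and contact force between bar_red and the fingers below 0.05 N) or (linear speed of bar_blue above 0.8 m/s and contact force between bar_blue and the fingers below 0.05 N) or (linear speed of bar_yellow above 0.8 m/s and contact force between bar_yellow and the fingers below 0.05 N) or (linear speed of bar_green above 0.8 m/s and contact force between bar_green and the fingers below 0.05 N)).
It fails at once if a bar is tipped by more than 45 degrees (angle between any of bar_white, bar_red, bar_blue, bar_yellow, bar_green's own z axis and vertical above 0.785 rad).
It fails at once if a middle bar is moved more than 30 mm before the white bar has been taken off (moved 40 mm) (distance of any of bar_red, bar_blue from where it was at the start of the episode above 0.03 m and distance of bar_white from where it was at the start of the episode below 0.04 m).
It fails at once if a bottom bar is moved more than 30 mm before both middle bars have been taken off (moved 40 mm) (distance of any of bar_yellow, bar_green from where it was at the start of the episode above 0.03 m and distance of any of bar_red, bar_blue from where it was at the start of the episode below 0.04 m).
It also fails if it takes over 109 s, if anything falls off the work surface, if the arm or the gripper's body presses on something with over 40 N, if the wrist force passes 120 N, or if a joint passes its speed limit or range.

## Working session

There is one attempt and no reset: what is moved stays moved. The work goes in short steps, Python scripts to look and compute and a shell command to move; the robot and the scene stay as the last step left them, time stands still between calls to the robot, and variables do not carry over. Pictures are saved under pics/ and viewed, at most 14 in all, crops included, and the job is handed in when it is done.

```bash
mkdir -p pics; ls
python3 - <<'E'
from cell import robot
import cv2,numpy as np
o=robot.observe()
print({k:np.round(v,3).tolist() if not isinstance(v,str) else v for k,v in o.items()})
for n in("scene","side","wrist"):
    c=robot.read_camera(n); print(n,c["fx"],c["fy"],c["cx"],c["cy"],np.round(c["pose"],3).tolist())
    cv2.imwrite(f"pics/{n}0.png",c["image"][:,:,::-1])
E
```

```text
pics
{'time': 0.0, 'qpos': [1.027, 0.343, 1.525, -0.0, 1.275, -0.146], 'qvel': [0.001, -0.002, -0.001, 0.0, -0.0, 0.001], 'joint_efforts': [-0.001, -43.124, -24.422, 0.072, 0.056, -0.0], 'tool_pos': [0.203, 0.484, 0.404], 'tool_rot': [-3.14, -0.0, 2.744], 'contact_force': [0.06, -0.167, 0.698], 'torque': [0.014, -0.03, -0.015], 'grip_force': 0.0, 'opening': 0.092}
scene 391.4586042607698 391.4586042607698 321.7100346663313 200.52593522888014 [[0.319, 0.684, -0.656, 0.978], [0.948, -0.245, 0.205, -0.177], [-0.02, -0.687, -0.727, 0.651], [0.0, 0.0, 0.0, 1.0]]
side 428.7512145313843 428.7512145313843 312.373959481044 204.80447004736433 [[0.868, -0.39, 0.307, 0.171], [-0.496, -0.668, 0.555, -0.513], [-0.011, -0.634, -0.773, 0.793], [0.0, 0.0, 0.0, 1.0]]
wrist 328.5544135481951 328.5544135481951 317.5566946960449 196.25281404147378 [[0.388, 0.88, 0.275, 0.126], [0.922, -0.369, -0.118, 0.517], [-0.002, 0.3, -0.954, 0.384], [0.0, 0.0, 0.0, 1.0]]
```

View pics/scene0.png

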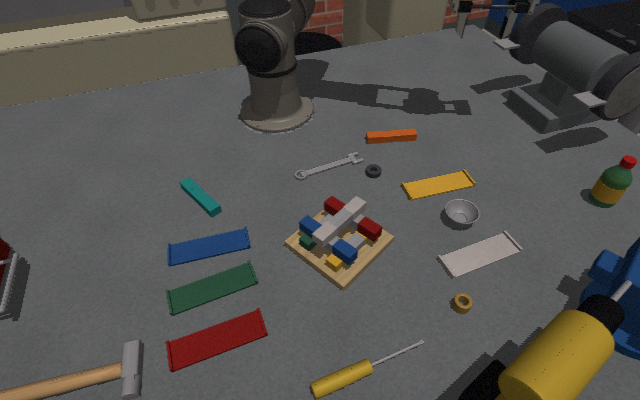

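View pics/side0.png

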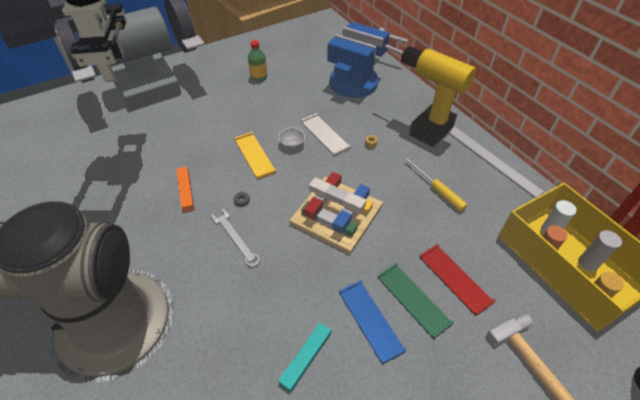

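Scene view: the pile is at (340,240). The rests are blue (209,246), green (212,288), red (217,340), yellow (438,184) and white (480,254). The look-alikes are turquoise (200,197) and orange (391,136), both away from the pile. Next I measure the rests by mask and enlarge the pile.

```bash
cat > h.py <<'E'
import numpy as np,cv2
from cell import robot
HSV={'red':[((0,150,60),(6,255,255)),((174,150,60),(180,255,255))],'blue':[((100,120,50),(125,255,255))],'green':[((60,80,30),(84,255,255))],
'yellow':[((18,140,80),(30,255,255))],'white':[((0,0,165),(180,45,255))]}
def mask(img,c):
    h=cv2.cvtColor(img,cv2.COLOR_RGB2HSV); m=0
    for a,b in HSV[c]: m=m|cv2.inRange(h,a,b)
    return m
def ray(c,uv,z):
    uv=np.atleast_2d(uv).astype(float)
    d=np.c_[(uv[:,0]-c['cx'])/c['fx'],(uv[:,1]-c['cy'])/c['fy'],np.ones(len(uv))]@c['pose'][:3,:3].T
    o=c['pose'][:3,3]; s=(z-o[2])/d[:,2]
    return (o+d*s[:,None])[:,:2]
def proj(c,p):
    q=(np.asarray(p,float)-c['pose'][:3,3])@c['pose'][:3,:3]
    return np.c_[q[:,0]/q[:,2]*c['fx']+c['cx'],q[:,1]/q[:,2]*c['fy']+c['cy']]
def rect(xy):
    (x,y),(w,h),_=r=cv2.minAreaRect((xy*1000).astype(np.float32)); b=cv2.boxPoints(r)
    e=[b[1]-b[0],b[2]-b[1]]; l=max(e,key=lambda v:v@v)
    return np.array([x/1000,y/1000,np.arctan2(l[1],l[0])%np.pi]),(round(max(w,h)),round(min(w,h)))
def blobs(img,c,mn=20):
    return sorted([k for k in cv2.findContours(mask(img,c),0,2)[0] if cv2.contourArea(k)>mn],key=lambda k:-cv2.contourArea(k))
E
python3 - <<'E'
from h import *
for n in('scene','side'):
    c=robot.read_camera(n); im=c['image']
    for col in HSV:
        for k in blobs(im,col,300):
            r,s=rect(ray(c,k[:,0],.006))
            if 140<s[0]<190 and 40<s[1]<70: print(n,col,k[:,0].mean(0).round(),r.round(4),s)
    x,y=((285,190) if n=='scene' else (285,165))
    cr=cv2.resize(im[y:y+100,x:x+110],None,fx=5,fy=5,interpolation=cv2.INTER_CUBIC)
    cv2.imwrite(f'pics/{n}_crop.png',cr[:,:,::-1])
a=cv2.imread('pics/scene_crop.png')
cv2.imwrite('pics/sc1.png',a)
E
```

```text
scene red [216. 339.] [ 0.6427 -0.2678  1.6286] (165, 56)
scene blue [210. 245.] [ 0.4387 -0.256   1.5046] (165, 59)
scene green [212. 287.] [ 0.5383 -0.262   1.664 ] (164, 58)
scene yellow [437. 184.] [0.4375 0.28   1.5142] (168, 60)
side red [452. 278.] [ 0.642  -0.2674  1.6338] (163, 52)
side blue [371. 321.] [ 0.4373 -0.2553  1.5264] (165, 53)
side green [412. 301.] [ 0.5371 -0.2619  1.6544] (163, 52)
side yellow [254. 156.] [0.4361 0.2782 1.5191] (171, 52)
side white [322. 131.] [0.6389 0.26   1.6358] (166, 53)
```

View pics/scene_crop.png

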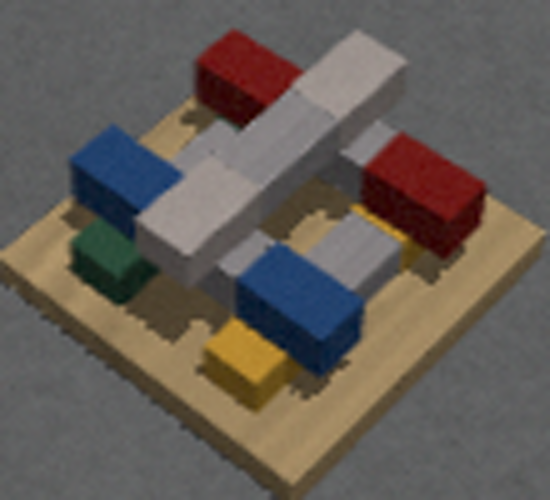

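View pics/side_crop.png

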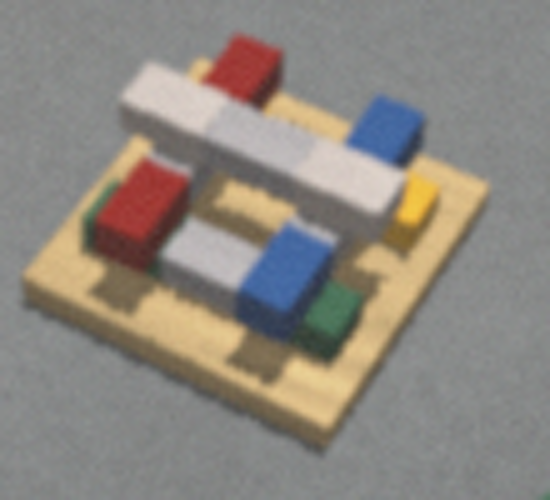

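The white bar crosses both middle bars, with its top-face ends at scene crop (138,217) to (407,62). Red and blue lie beneath it, and green and yellow lie at the bottom, under the left and right parts of the pile. The turquoise and orange bars are outside the pile. I cast the top-face corners onto the layer heights.

```bash
cat >> h.py <<'E'
def top(c,off,pts,z):  # pts: crop px: end A (2 pts), end B (2 pts)
    w=ray(c,np.array(pts)/5.+np.array(off)-.4,z); a,b=w[:2].mean(0),w[2:].mean(0); d=b-a
    return np.r_[w.mean(0),np.arctan2(d[1],d[0])%np.pi].round(4),np.linalg.norm(d).round(3)
def go(target,yaw): # tool-frame deltas to TCP target for a tool pointing down
    from scipy.spatial.transform import Rotation as R
    o=robot.observe(); Rt=R.from_euler('xyz',o['tool_rot']); d=Rt.inv().apply(np.array(target)-o['tool_pos'])
    y=o['tool_rot'][2]; dy=(yaw-y+np.pi/2)%np.pi-np.pi/2
    print('t',round(o['time'],2),'pos',np.round(o['tool_pos'],4),'rot',np.round(o['tool_rot'],3),'q6',round(o['qpos'][5],2),'d(before turning)',d.round(4),'rz',round(-dy,4),'rotvec to upright',(Rt.inv()*R.from_euler('xyz',[np.pi,0,y+dy])).as_rotvec().round(4))
E
python3 - <<'E'
from h import *
P={'scene':((285,190),{'white':([(357,30),(407,62),(138,217),(187,250)],.082),'red':([(233,30),(197,65),(485,187),(447,222)],.062),'blue':([(112,126),(72,160),(360,293),(322,330)],.062)}),
'side':((285,165),{'white':([(150,62),(122,98),(405,172),(383,212)],.082),'red':([(240,35),(283,50),(98,222),(142,238)],.062),'blue':([(380,97),(424,113),(240,282),(288,300)],.062)})}
for n,(off,D) in P.items():
    c=robot.read_camera(n)
    for k,(p,z) in D.items(): print(n,k,*top(c,off,p,z))
go([.5,0,.3],0)
E
```

```text
scene white [0.5175 0.0028 2.0677] 0.128
scene red [0.5028 0.0338 0.5181] 0.128
scene blue [ 0.5348 -0.0298  0.5222] 0.126
side white [5.1860e-01 2.0000e-03 2.0835e+00] 0.129
side red [0.5021 0.0331 0.5204] 0.13
side blue [ 0.5377 -0.0297  0.4871] 0.125
t 0.35 pos [0.2033 0.484  0.4046] rot [-3.141 -0.     2.744] q6 -0.15 d(before turning) [-0.461  -0.3313  0.1046] rz -0.3978 rotvec to upright [-3.000e-04 -1.000e-04 -3.978e-01]
```

Both views agree: white is at (0.518, 0.0025) with yaw 2.078, red at (0.5025, 0.0335) and blue at (0.536, -0.030). Now I move above the white bar.

The rows are not in the units I measure in: turns go in shares of 4 rad. I convert before sending: 0.111 rad / 4 = 0.0278.

```bash
echo '{"steps":[[-0.03,-0.02,0.005,0,0,0],[-0.03,-0.02,0.005,0,0,0],[-0.03,-0.02,0.005,0,0,0],[-0.03,-0.02,0.005,0,0,0],[-0.03,-0.02,0.005,0,0,0],[-0.03,-0.02,0.005,0,0,0],[-0.03,-0.02,0.005,0,0,0],[-0.03,-0.02,0.005,0,0,0]]}' | python3 -m pendant 0.06 30
echo '{"steps":[[-0.03,-0.02,0.005,0,0,0],[-0.03,-0.02,0.005,0,0,0],[-0.03,-0.02,0.005,0,0,0],[-0.03,-0.02,0.005,0,0,0],[-0.03,-0.02,0.005,0,0,0],[-0.03,-0.02,0.005,0,0,0],[-0.03,-0.02,0.005,0,0,0],[0,0,0,0,0,0.0278]]}' | python3 -m pendant
echo '{"steps":[[0,0,0,0,0,0.0278],[0,0,0,0,0,0.0278],[0,0,0,0,0,0.0278],[0,0,0,0,0,0.0278],[0,0,0,0,0,0.0278],[0,0,0,0,0,0],[0,0,0,0,0,0]]}' | python3 -m pendant
python3 -c "
from h import *
go([.518,.0025,.243],2.078)"
```

```text
time: 1.02
tool_pos: [0.3632, 0.242, 0.3647]
tool_rot: [3.141, 0.0, 2.744]
contact_force: [1.0, 1.2, -0.5]
opening: 0.06
grip_force: 0.0
time: 1.68
tool_pos: [0.5047, 0.0284, 0.3289]
tool_rot: [-3.141, 0.002, 2.631]
contact_force: [-0.9, 0.5, 0.5]
opening: 0.0601
grip_force: 0.0
time: 2.27
tool_pos: [0.502, 0.0331, 0.3297]
tool_rot: [3.142, -0.0, 2.081]
contact_force: [0.1, -0.1, -0.5]
opening: 0.0601
grip_force: 0.0
t 2.27 pos [0.502  0.0331 0.3297] rot [ 3.142 -0.     2.081] q6 -0.6 d(before turning) [-0.0345 -0.001   0.0867] rz 0.0031 rotvec to upright [ 0.0001 -0.      0.0031]
```

Scaled: 0.003 rad / 4 = 0.0008.

```bash
echo '{"steps":[[-0.0345,-0.001,0,0,0,0.0008],[0,0,0.03,0,0,0],[0,0,0.03,0,0,0],[0,0,0.02,0,0,0],[0,0,0.0067,0,0,0],[0,0,0,0,0,0],[0,0,0,0,0,0]]}' | python3 -m pendant
echo '{"steps":[[0,0,0,0,0,0],[0,0,0,0,0,0],[0,0,0,0,0,0],[0,0,0,0,0,0],[0,0,0,0,0,0],[0,0,0,0,0,0]]}' | python3 -m pendant 0.0 35
python3 -c "
from h import *
go([.639,.26,.35],1.636)
c=robot.read_camera('wrist');cv2.imwrite('pics/w1.png',c['image'][:,:,::-1])"
```

```text
time: 2.85
tool_pos: [0.5183, 0.0025, 0.2436]
tool_rot: [3.141, 0.0, 2.076]
contact_force: [0.1, 0.3, 0.8]
opening: 0.0602
grip_force: 0.0
time: 3.35
tool_pos: [0.518, 0.0025, 0.2434]
tool_rot: [3.141, 0.0, 2.075]
contact_force: [-1.3, -0.4, 2.8]
opening: 0.0262
grip_force: 35.0
t 3.35 pos [0.518  0.0025 0.2434] rot [3.141 0.    2.075] q6 -0.65 d(before turning) [ 0.167   0.2304 -0.1065] rz 0.4389 rotvec to upright [9.000e-04 2.000e-04 4.389e-01]
```

View pics/w1.png

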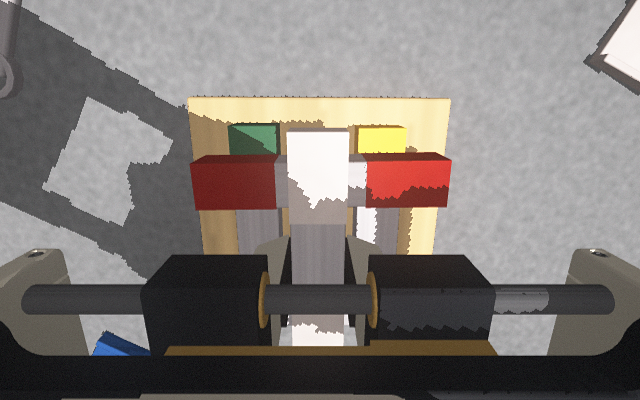

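The white bar is held at an opening of 26.2 mm, and the bars beneath it are undisturbed.

Scaled: 0.11 rad / 4 = 0.0275.

```bash
echo '{"steps":[[0,0,-0.02,0,0,0],[0,0,-0.03,0,0,0],[0,0,-0.03,0,0,0],[0,0,-0.02,0,0,0],[0.02,0.028,0,0,0,0],[0.02,0.028,0,0,0,0],[0.02,0.028,0,0,0,0],[0.02,0.028,0,0,0,0]]}' | python3 -m pendant - 50
echo '{"steps":[[0.02,0.028,0,0,0,0],[0.02,0.028,0,0,0,0],[0.02,0.028,0,0,0,0],[0.02,0.028,0,0,0,0],[0,0,0,0,0,0.0275],[0,0,0,0,0,0.0275],[0,0,0,0,0,0.0275],[0,0,0,0,0,0.0275]]}' | python3 -m pendant
echo '{"steps":[[0,0,0.02,0,0,0],[0,0,0.02,0,0,0],[0,0,0,0,0,0],[0,0,0,0,0,0]]}' | python3 -m pendant
python3 - <<'E'
from h import *
go([.639,.26,.188],1.636)
E
```

```text
time: 4.07
tool_pos: [0.5775, 0.1279, 0.3423]
tool_rot: [-3.14, -0.001, 2.074]
contact_force: [0.9, -0.9, -4.4]
opening: 0.0254
grip_force: 50.0
time: 4.73
tool_pos: [0.6365, 0.2511, 0.3411]
tool_rot: [-3.138, 0.001, 1.63]
contact_force: [-1.1, 0.2, -4.4]
opening: 0.0255
grip_force: 50.0
time: 5.07
tool_pos: [0.6363, 0.2506, 0.3009]
tool_rot: [-3.137, 0.001, 1.635]
contact_force: [0.2, 0.2, -4.2]
opening: 0.0259
grip_force: 50.0
t 5.07 pos [0.6363 0.2506 0.3009] rot [-3.137e+00  1.000e-03  1.635e+00] q6 0.2 d(before turning) [0.0093 0.0038 0.1128] rz -0.0011 rotvec to upright [-0.0051  0.001  -0.0011]
```

Scaled: -0.005 rad / 4 = -0.0013.

```bash
echo '{"steps":[[0.009,0.004,0,-0.0013,0,0],[0,0,0.035,0,0,0],[0,0,0.035,0,0,0],[0,0,0.025,0,0,0],[0,0,0.01,0,0,0],[0,0,0.005,0,0,0],[0,0,0.002,0,0,0],[0,0,0,0,0,0]]}' | python3 -m pendant
python3 - <<'E'
from h import *
go([.639,.26,.1875],1.636)
c=robot.read_camera('side');cv2.imwrite('pics/s1.png',cv2.resize(c['image'][80:190,260:400],None,fx=4,fy=4)[:,:,::-1])
E
```

```text
time: 5.73
tool_pos: [0.6416, 0.2604, 0.1929]
tool_rot: [3.133, -0.001, 1.635]
contact_force: [-0.2, -0.2, -3.8]
opening: 0.0258
grip_force: 50.0
t 5.73 pos [0.6416 0.2604 0.1929] rot [ 3.133e+00 -1.000e-03  1.635e+00] q6 0.21 d(before turning) [-0.0003 -0.0026  0.0053] rz -0.0012 rotvec to upright [ 0.0083 -0.0008 -0.0012]
```

View pics/s1.png

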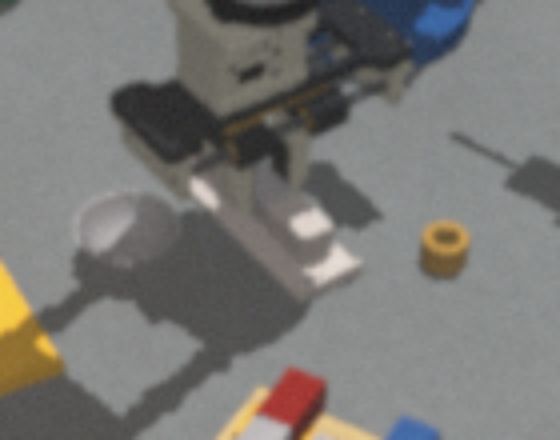

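The bar hovers centred over the white rest, parallel to it and between its lips, with the bowl clear of it. I lower it and release.

Scaled: 0.006 rad / 4 = 0.0015.

```bash
echo '{"steps":[[0,-0.0026,0.002,0.0015,0,0],[0,0,0.002,0,0,0],[0,0,0.001,0,0,0],[0,0,0.001,0,0,0],[0,0,0,0,0,0],[0,0,0,0,0,0]]}' | python3 -m pendant
```

```text
time: 6.28
tool_pos: [0.6382, 0.26, 0.1874]
tool_rot: [3.141, -0.0, 1.635]
contact_force: [-4.8, -1.2, 7.6]
opening: 0.0257
grip_force: 50.0
```

```bash
echo '{"steps":[[0,0,0,0,0,0],[0,0,0,0,0,0],[0,0,0,0,0,0]]}' | python3 -m pendant 0.05
echo '{"steps":[[0,0,-0.02,0,0,0],[0,0,-0.03,0,0,0],[0,0,-0.035,0,0,0],[0,0,-0.035,0,0,0],[0,0,-0.02,0,0,0],[0,0,0,0,0,0]]}' | python3 -m pendant
python3 - <<'E'
from h import *
go([.5025,.0335,.219],.519)
c=robot.read_camera('side')
for k in blobs(c['image'],'white',150): print(k[:,0].mean(0).round(),[a for a in rect(ray(c,k[:,0],.016))])
cv2.imwrite('pics/s2.png',cv2.resize(c['image'][80:290,260:400],None,fx=3,fy=3)[:,:,::-1])
E
```

```text
time: 6.53
tool_pos: [0.6385, 0.2599, 0.1858]
tool_rot: [3.141, -0.0, 1.635]
contact_force: [-0.9, 0.0, 0.1]
opening: 0.0413
grip_force: 0.0
time: 7.03
tool_pos: [0.6393, 0.2602, 0.3317]
tool_rot: [3.131, -0.002, 1.635]
contact_force: [0.7, 0.1, 1.1]
opening: 0.0498
grip_force: 0.0
t 7.03 pos [0.6393 0.2602 0.3317] rot [ 3.131e+00 -2.000e-03  1.635e+00] q6 0.21 d(before turning) [-0.2178 -0.1521  0.1107] rz 1.1158 rotvec to upright [ 0.0077 -0.0079  1.1158]
[498. 163.] [array([ 0.95128967, -0.05645607,  1.6530478 ]), (287, 29)]
[153. 326.] [array([ 0.06748668, -0.06413992,  0.94512439]), (103, 32)]
[511. 326.] [array([ 0.65866724, -0.4033432 ,  3.06507444]), (87, 23)]
[347. 200.] [array([0.55278223, 0.01707454, 2.06684446]), (61, 54)]
[611. 239.] [array([ 0.99381738, -0.36596332,  2.61457086]), (42, 40)]
[247. 252.] [array([0.28724759, 0.01410868, 1.77520323]), (100, 28)]
[566. 207.] [array([ 0.98179126, -0.25785587,  1.41832006]), (43, 40)]
```

View pics/s2.png

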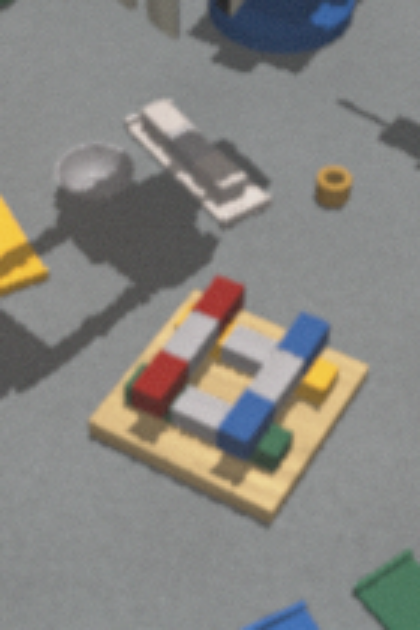

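The white bar lies centred between its rest's lips. The red bar (crop (190,345)) and the blue bar (crop (275,385)) have not moved. Next is red.

Scaled: 0.112 rad / 4 = 0.028.

```bash
echo '{"steps":[[-0.031,-0.0217,0,0,0,0],[-0.031,-0.0217,0,0,0,0],[-0.031,-0.0217,0,0,0,0],[-0.031,-0.0217,0,0,0,0],[-0.031,-0.0217,0,0,0,0],[-0.031,-0.0217,0,0,0,0],[-0.031,-0.0217,0,0,0,0],[0,0,0,0,0,0.028]]}' | python3 -m pendant 0.055
echo '{"steps":[[0,0,0,0,0,0.028],[0,0,0,0,0,0.028],[0,0,0,0,0,0.028],[0,0,0,0,0,0.028],[0,0,0,0,0,0.028],[0,0,0,0,0,0.028],[0,0,0,0,0,0.028],[0,0,0,0,0,0.028]]}' | python3 -m pendant
echo '{"steps":[[0,0,0,0,0,0.027],[0,0,0,0,0,0],[0,0,0,0,0,0]]}' | python3 -m pendant
python3 -c "
from h import *
go([.5025,.0335,.219],.519)"
```

```text
time: 7.75
tool_pos: [0.4974, 0.0297, 0.3236]
tool_rot: [-3.135, 0.002, 1.522]
contact_force: [1.7, 0.7, 0.5]
opening: 0.055
grip_force: 0.0
time: 8.42
tool_pos: [0.5002, 0.0336, 0.3237]
tool_rot: [-3.139, 0.003, 0.621]
contact_force: [-0.2, -1.1, 0.1]
opening: 0.0551
grip_force: 0.0
time: 8.67
tool_pos: [0.5003, 0.0336, 0.3242]
tool_rot: [-3.14, 0.002, 0.522]
contact_force: [0.7, -0.7, -0.1]
opening: 0.0549
grip_force: 0.0
t 8.67 pos [0.5003 0.0336 0.3242] rot [-3.14e+00  2.00e-03  5.22e-01] q6 0.96 d(before turning) [0.0021 0.0013 0.1052] rz 0.003 rotvec to upright [-0.0016  0.0024  0.003 ]
```

```bash
echo '{"steps":[[0.002,0.001,0.03,0,0,0],[0,0,0.03,0,0,0],[0,0,0.03,0,0,0],[0,0,0.01,0,0,0],[0,0,0.005,0,0,0],[0,0,0,0,0,0]]}' | python3 -m pendant
echo '{"steps":[[0,0,0,0,0,0],[0,0,0,0,0,0],[0,0,0,0,0,0],[0,0,0,0,0,0],[0,0,0,0,0,0],[0,0,0,0,0,0]]}' | python3 -m pendant 0.0 50
echo '{"steps":[[0,0,-0.02,0,0,0],[0,0,-0.03,0,0,0],[0,0,-0.03,0,0,0],[0,0,-0.03,0,0,0],[0,0,0,0,0,0]]}' | python3 -m pendant
python3 -c "
from h import *
go([.6424,-.2676,.1875],1.631)"
```

```text
time: 9.17
tool_pos: [0.5027, 0.0337, 0.2196]
tool_rot: [-3.14, 0.002, 0.52]
contact_force: [-0.2, 0.1, -0.4]
opening: 0.0549
grip_force: 0.0
time: 9.67
tool_pos: [0.5026, 0.0342, 0.2209]
tool_rot: [-3.14, 0.0, 0.519]
contact_force: [-2.4, 4.1, 7.0]
opening: 0.0234
grip_force: 50.0
time: 10.08
tool_pos: [0.5039, 0.0337, 0.3351]
tool_rot: [3.137, -0.007, 0.519]
contact_force: [1.2, 0.7, -5.1]
opening: 0.0237
grip_force: 50.0
t 10.08 pos [0.5039 0.0337 0.3351] rot [ 3.137 -0.007  0.519] q6 0.97 d(before turning) [-0.0302  0.3296  0.149 ] rz -1.1119 rotvec to upright [ 0.008  -0.0033 -1.1119]
```

Scaled: -0.111 rad / 4 = -0.0278.

```bash
echo '{"steps":[[-0.003,0.03,0,0,0,0],[-0.003,0.038,0,0,0,0],[-0.003,0.038,0,0,0,0],[-0.003,0.038,0,0,0,0],[-0.003,0.038,0,0,0,0],[-0.003,0.038,0,0,0,0],[-0.003,0.038,0,0,0,0],[-0.003,0.038,0,0,0,0]]}' | python3 -m pendant
echo '{"steps":[[-0.003,0.034,0,0,0,0],[0,0,0,0,0,-0.0278],[0,0,0,0,0,-0.0278],[0,0,0,0,0,-0.0278],[0,0,0,0,0,-0.0278],[0,0,0,0,0,-0.0278],[0,0,0,0,0,-0.0278],[0,0,0,0,0,-0.0278]]}' | python3 -m pendant
echo '{"steps":[[0,0,0,0,0,-0.0278],[0,0,0,0,0,-0.0278],[0,0,0,0,0,-0.0278],[0,0,0.03,0,0,0],[0,0,0.03,0,0,0],[0,0,0.02,0,0,0],[0,0,0,0,0,0],[0,0,0,0,0,0]]}' | python3 -m pendant
python3 -c "
from h import *
go([.6424,-.2676,.1875],1.631)"
```

```text
time: 10.75
tool_pos: [0.6288, -0.2369, 0.327]
tool_rot: [-3.137, 0.003, 0.519]
contact_force: [1.7, 0.8, -7.0]
opening: 0.0235
grip_force: 50.0
time: 11.42
tool_pos: [0.6426, -0.2662, 0.3266]
tool_rot: [-3.136, -0.001, 1.301]
contact_force: [-0.7, -0.7, -7.2]
opening: 0.0237
grip_force: 50.0
time: 12.08
tool_pos: [0.6423, -0.2659, 0.2467]
tool_rot: [-3.135, -0.003, 1.629]
contact_force: [-0.4, -0.7, -5.6]
opening: 0.0238
grip_force: 50.0
t 12.08 pos [ 0.6423 -0.2659  0.2467] rot [-3.135e+00 -3.000e-03  1.629e+00] q6 -0.56 d(before turning) [-0.0019  0.0004  0.0592] rz -0.0023 rotvec to upright [-0.0063 -0.0034 -0.0022]
```

Scaled: -0.004 rad / 4 = -0.001.

```bash
echo '{"steps":[[-0.002,0,0.02,-0.001,-0.0008,0],[0,0,0.015,0,0,0],[0,0,0.01,0,0,0],[0,0,0.006,0,0,0],[0,0,0.003,0,0,0],[0,0,0.001,0,0,0],[0,0,0,0,0,0],[0,0,0,0,0,0]]}' | python3 -m pendant
python3 -c "
from h import *
go([.6424,-.2676,.1885],1.631)"
```

```text
time: 12.75
tool_pos: [0.6434, -0.2685, 0.1961]
tool_rot: [3.137, 0.004, 1.629]
contact_force: [-0.4, 0.3, -6.3]
opening: 0.0239
grip_force: 50.0
t 12.75 pos [ 0.6434 -0.2685  0.1961] rot [3.137 0.004 1.629] q6 -0.56 d(before turning) [ 0.001  -0.001   0.0076] rz -0.0022 rotvec to upright [ 0.0045  0.0038 -0.0022]
```

Scaled: 0.003 rad / 4 = 0.0008.

```bash
echo '{"steps":[[0,0,0.003,0.0008,0.0008,0],[0,0,0.002,0,0,0],[0,0,0.001,0,0,0],[0,0,0.001,0,0,0],[0,0,0,0,0,0],[0,0,0,0,0,0]]}' | python3 -m pendant
```

```text
time: 13.25
tool_pos: [0.6431, -0.2683, 0.1889]
tool_rot: [3.141, 0.0, 1.629]
contact_force: [-4.2, 1.8, 2.5]
opening: 0.0237
grip_force: 50.0
```

Contact is made: the force rose from -6 to +2.5 N. I release, lift and look at the result.

```bash
echo '{"steps":[[0,0,0,0,0,0],[0,0,0,0,0,0],[0,0,0,0,0,0],[0,0,0,0,0,0]]}' | python3 -m pendant 0.052
echo '{"steps":[[0,0,-0.02,0,0,0],[0,0,-0.03,0,0,0],[0,0,-0.035,0,0,0],[0,0,-0.035,0,0,0],[0,0,-0.02,0,0,0],[0,0,0,0,0,0]]}' | python3 -m pendant
python3 - <<'E'
from h import *
go([.536,-.030,.219],.515)
for n in('side','scene'):
    c=robot.read_camera(n)
    for k in blobs(c['image'],'blue',30):
        r,s=rect(ray(c,k[:,0],.062))
        if abs(r[0]-.535)<.1 and abs(r[1]+.03)<.1: print(n,k[:,0].mean(0).round(),r.round(4),s)
    if n=='scene': cv2.imwrite('pics/c3.png',cv2.resize(c['image'][170:390,150:410],None,fx=3,fy=2.7)[:,:,::-1])
E
```

```text
time: 13.58
tool_pos: [0.6434, -0.2685, 0.1882]
tool_rot: [3.14, 0.001, 1.629]
contact_force: [0.5, 0.3, -0.4]
opening: 0.0457
grip_force: 0.0
time: 14.08
tool_pos: [0.644, -0.2688, 0.3347]
tool_rot: [3.132, 0.006, 1.629]
contact_force: [0.7, -0.1, 1.1]
opening: 0.052
grip_force: 0.0
t 14.08 pos [ 0.644  -0.2688  0.3347] rot [3.132 0.006 1.629] q6 -0.56 d(before turning) [ 0.2453 -0.0951  0.1133] rz 1.1139 rotvec to upright [ 1.2000e-02 -1.0000e-04  1.1139e+00]
side [343. 218.] [ 0.4963 -0.0545  0.4875] (40, 22)
side [361. 192.] [ 0.5758 -0.0108  0.546 ] (38, 23)
scene [345. 250.] [ 0.5821 -0.0127  0.5157] (50, 37)
scene [309. 226.] [ 0.5043 -0.0549  0.4988] (50, 36)
```

View pics/c3.png

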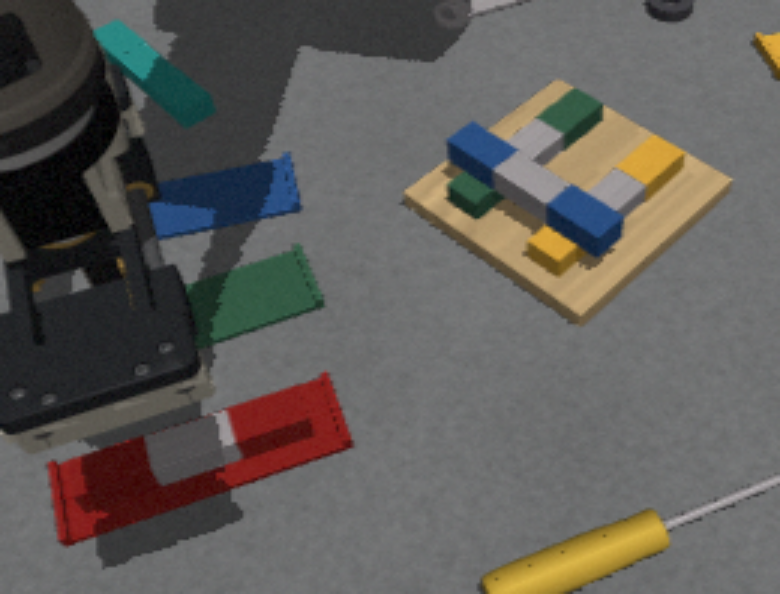

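The red bar lies centred on its rest. Blue and both bottom bars have not moved. Next is blue.

Scaled: 0.111 rad / 4 = 0.0278.

```bash
echo '{"steps":[[0.035,-0.0135,0,0,0,0],[0.035,-0.0135,0,0,0,0],[0.035,-0.0135,0,0,0,0],[0.035,-0.0135,0,0,0,0],[0.035,-0.0135,0,0,0,0],[0.035,-0.0135,0,0,0,0],[0.035,-0.0135,0,0,0,0],[0,0,0,0.0015,0,0.0278]]}' | python3 -m pendant 0.055
echo '{"steps":[[0,0,0,0,0,0.0278],[0,0,0,0,0,0.0278],[0,0,0,0,0,0.0278],[0,0,0,0,0,0.0278],[0,0,0,0,0,0.0278],[0,0,0,0,0,0.0278],[0,0,0,0,0,0.0278],[0,0,0,0,0,0.0278]]}' | python3 -m pendant
echo '{"steps":[[0,0,0,0,0,0.0278],[0,0,0,0,0,0],[0,0,0,0,0,0]]}' | python3 -m pendant
python3 -c "
from h import *
go([.536,-.0305,.219],.515)"
```

```text
time: 14.85
tool_pos: [0.5314, -0.0242, 0.3261]
tool_rot: [-3.129, -0.002, 1.522]
contact_force: [1.3, 0.9, 0.0]
opening: 0.0553
grip_force: 0.0
time: 15.52
tool_pos: [0.5342, -0.0292, 0.3261]
tool_rot: [-3.135, 0.007, 0.624]
contact_force: [0.6, -0.3, 0.5]
opening: 0.055
grip_force: 0.0
time: 15.77
tool_pos: [0.5343, -0.0292, 0.3266]
tool_rot: [-3.137, 0.007, 0.522]
contact_force: [0.2, 0.1, 0.2]
opening: 0.0552
grip_force: 0.0
t 15.77 pos [ 0.5343 -0.0292  0.3266] rot [-3.137  0.007  0.522] q6 0.85 d(before turning) [0.0016 0.0025 0.1076] rz 0.007 rotvec to upright [-0.0048  0.0072  0.007 ]
```

Scaled: 0.007 rad / 4 = 0.0018.

```bash
echo '{"steps":[[0.001,0.001,0.03,-0.001,0.0018,0.0018],[0,0,0.03,0,0,0],[0,0,0.03,0,0,0],[0,0,0.011,0,0,0],[0,0,0.006,0,0,0],[0,0,0,0,0,0],[0,0,0,0,0,0]]}' | python3 -m pendant
echo '{"steps":[[0,0,0,0,0,0],[0,0,0,0,0,0],[0,0,0,0,0,0],[0,0,0,0,0,0],[0,0,0,0,0,0],[0,0,0,0,0,0]]}' | python3 -m pendant 0.0 50
echo '{"steps":[[0,0,-0.02,0,0,0],[0,0,-0.03,0,0,0],[0,0,-0.03,0,0,0],[0,0,-0.03,0,0,0],[0,0,0,0,0,0]]}' | python3 -m pendant
python3 -c "
from h import *
go([.438,-.2557,.1885],1.516)"
```

```text
time: 16.35
tool_pos: [0.5362, -0.0296, 0.2213]
tool_rot: [3.14, -0.002, 0.513]
contact_force: [-0.4, 0.9, 1.2]
opening: 0.0548
grip_force: 0.0
time: 16.85
tool_pos: [0.536, -0.0296, 0.2214]
tool_rot: [3.14, -0.002, 0.512]
contact_force: [-1.2, 0.5, 2.5]
opening: 0.0237
grip_force: 50.0
time: 17.27
tool_pos: [0.5368, -0.0297, 0.3362]
tool_rot: [3.135, -0.009, 0.512]
contact_force: [1.7, -0.5, -3.6]
opening: 0.0237
grip_force: 49.9
t 17.27 pos [ 0.5368 -0.0297  0.3362] rot [ 3.135 -0.009  0.512] q6 0.86 d(before turning) [-0.1981  0.1476  0.147 ] rz -1.004 rotvec to upright [ 0.0107 -0.0046 -1.004 ]
```

Scaled: -0.111 rad / 4 = -0.0278.

```bash
echo '{"steps":[[-0.028,0.021,0,0,0,0],[-0.028,0.021,0,0,0,0],[-0.028,0.021,0,0,0,0],[-0.028,0.021,0,0,0,0],[-0.028,0.021,0,0,0,0],[-0.028,0.021,0,0,0,0],[-0.028,0.021,0,0,0,0],[0,0,0,0,0,-0.0278]]}' | python3 -m pendant
echo '{"steps":[[0,0,0,0,0,-0.028],[0,0,0,0,0,-0.028],[0,0,0,0,0,-0.028],[0,0,0,0,0,-0.028],[0,0,0,0,0,-0.028],[0,0,0,0,0,-0.028],[0,0,0,0,0,-0.028],[0,0,0,0,0,-0.0273]]}' | python3 -m pendant
echo '{"steps":[[0,0,0.03,0,0,0],[0,0,0.03,0,0,0],[0,0,0.02,0,0,0],[0,0,0,0,0,0],[0,0,0,0,0,0]]}' | python3 -m pendant
python3 -c "
from h import *
go([.438,-.2557,.1894],1.516)"
```

```text
time: 17.93
tool_pos: [0.4344, -0.2584, 0.3292]
tool_rot: [3.141, 0.001, 0.618]
contact_force: [0.4, 0.0, -5.3]
opening: 0.0241
grip_force: 49.9
time: 18.6
tool_pos: [0.4363, -0.2534, 0.329]
tool_rot: [-3.141, -0.002, 1.521]
contact_force: [0.1, -0.2, -5.4]
opening: 0.0234
grip_force: 49.9
time: 19.02
tool_pos: [0.4365, -0.2534, 0.2492]
tool_rot: [-3.14, -0.003, 1.516]
contact_force: [0.9, -0.8, -5.3]
opening: 0.0234
grip_force: 49.9
t 19.02 pos [ 0.4365 -0.2534  0.2492] rot [-3.140e+00 -3.000e-03  1.516e+00] q6 -0.62 d(before turning) [-0.0024  0.0018  0.0598] rz -0.0002 rotvec to upright [-0.0018 -0.0029 -0.0002]
```

Scaled: -0.002 rad / 4 = -0.0005.

```bash
echo '{"steps":[[-0.002,0.002,0.02,0,-0.0005,0],[0,0,0.015,0,0,0],[0,0,0.01,0,0,0],[0,0,0.006,0,0,0],[0,0,0.003,0,0,0],[0,0,0,0,0,0],[0,0,0,0,0,0]]}' | python3 -m pendant
echo '{"steps":[[0,0,0.002,0,0,0],[0,0,0.001,0,0,0],[0,0,0.001,0,0,0],[0,0,0,0,0,0],[0,0,0,0,0,0]]}' | python3 -m pendant
```

```text
time: 19.6
tool_pos: [0.4392, -0.2561, 0.1975]
tool_rot: [3.139, 0.003, 1.516]
contact_force: [-0.2, 0.8, -5.4]
opening: 0.0236
grip_force: 49.9
time: 20.02
tool_pos: [0.439, -0.2559, 0.1929]
tool_rot: [3.139, 0.002, 1.516]
contact_force: [-0.1, -0.1, -6.2]
opening: 0.0233
grip_force: 49.9
```

```bash
echo '{"steps":[[0,0,0.001,0,0,0],[0,0,0.001,0,0,0],[0,0,0.001,0,0,0],[0,0,0.001,0,0,0],[0,0,0,0,0,0],[0,0,0,0,0,0]]}' | python3 -m pendant
```

```text
time: 20.52
tool_pos: [0.439, -0.256, 0.1894]
tool_rot: [3.139, 0.002, 1.516]
contact_force: [-2.3, 0.5, 5.7]
opening: 0.0233
grip_force: 49.9
```

```bash
echo '{"steps":[[0,0,0,0,0,0],[0,0,0,0,0,0],[0,0,0,0,0,0],[0,0,0,0,0,0]]}' | python3 -m pendant 0.052
echo '{"steps":[[0,0,-0.02,0,0,0],[0,0,-0.03,0,0,0],[0,0,-0.035,0,0,0],[0,0,-0.035,0,0,0],[0,0,-0.02,0,0,0],[0,0,0,0,0,0]]}' | python3 -m pendant
python3 - <<'E'
from h import *
go([.5195,.0017,.199],2.078)
im=[]
for n,x,y in(('scene',285,190),('side',285,165)):
    c=robot.read_camera(n); im.append(cv2.resize(c['image'][y:y+100,x:x+110],None,fx=5,fy=5,interpolation=cv2.INTER_CUBIC))
    if n=='side': b=cv2.resize(c['image'][230:380,320:510],None,fx=3,fy=3); cv2.imwrite('pics/s4.png',b[:,:,::-1])
cv2.imwrite('pics/c4.png',im[0][:,:,::-1]); cv2.imwrite('pics/c5.png',im[1][:,:,::-1])
E
```

```text
time: 20.85
tool_pos: [0.4392, -0.2561, 0.1888]
tool_rot: [3.139, 0.002, 1.516]
contact_force: [0.3, -0.4, 0.7]
opening: 0.0459
grip_force: 0.0
time: 21.35
tool_pos: [0.4396, -0.2563, 0.3335]
tool_rot: [3.132, 0.007, 1.516]
contact_force: [0.7, -0.2, 0.4]
opening: 0.0521
grip_force: 0.0
t 21.35 pos [ 0.4396 -0.2563  0.3335] rot [3.132 0.007 1.516] q6 -0.62 d(before turning) [0.263  0.0643 0.1332] rz -0.5621 rotvec to upright [ 0.0074  0.0098 -0.5621]
```

View pics/c4.png

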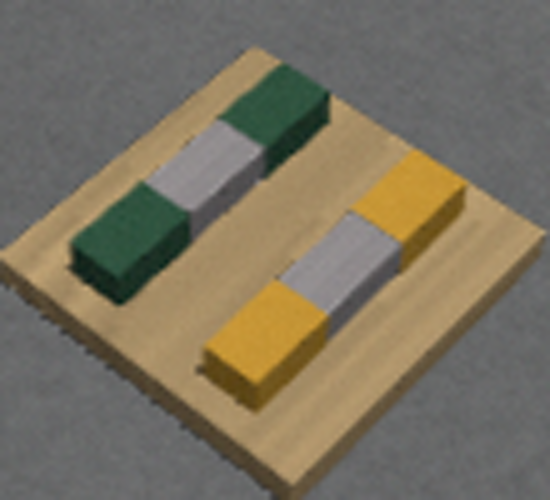

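View pics/c5.png

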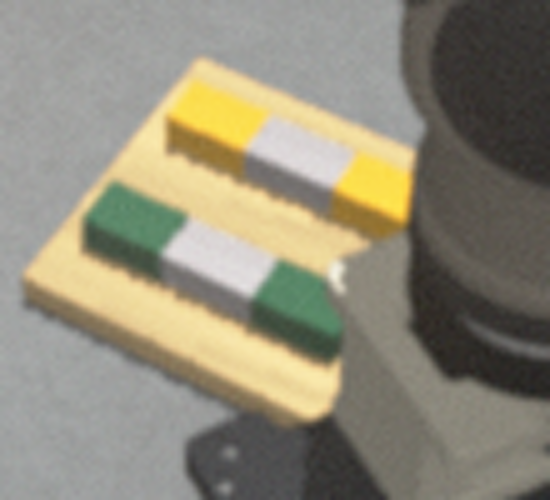

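View pics/s4.png

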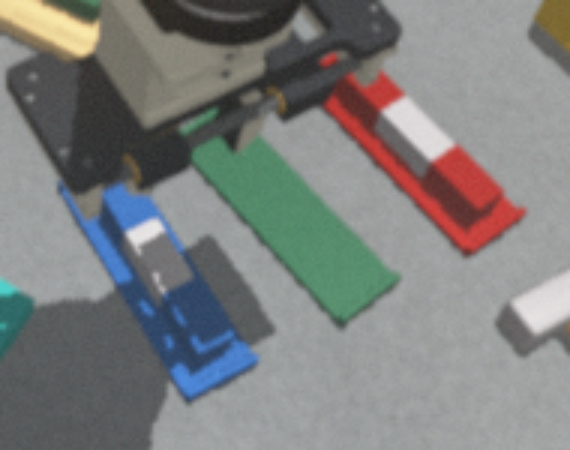

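Blue and red lie centred on their rests. On the board, scene crop c4 shows green (left) and yellow (right), both fully visible.

Run:
```python
from h import *
P={'scene':((285,190),{'green':[(283,62),(331,95),(72,242),(120,276)],'yellow':[(415,150),(466,185),(205,348),(255,382)]}),
'side':((285,165),{'green':[(187,218),(162,258),(278,262),(252,298)],'yellow':[(268,118),(246,152),(357,157),(335,187)]})}
for n,(off,D) in P.items():
    c=robot.read_camera(n)
    for k,p in D.items(): print(n,k,*top(c,off,p,.038))
```

```text
scene green [ 0.4869 -0.0162  2.0753] 0.129
scene yellow [0.5513 0.017  2.0746] 0.129
side green [ 0.4851 -0.0188  2.0787] 0.046
side yellow [0.5497 0.015  2.1024] 0.046
```

Scaled: -0.112 rad / 4 = -0.028.

```bash
echo '{"steps":[[0.0345,0.0048,0,0,0,0],[0.0345,0.0048,0,0,0,0],[0.0345,0.0048,0,0,0,0],[0.0345,0.0048,0,0,0,0],[0.0345,0.0048,0,0,0,0],[0.0345,0.0048,0,0,0,0],[0.0345,0.0048,0,0,0,0],[0,0,0,0,0,-0.028]]}' | python3 -m pendant 0.055
echo '{"steps":[[0,0,0,0,0,-0.028],[0,0,0,0,0,-0.028],[0,0,0,0,0,-0.028],[0,0,0.03,0,0,-0.028],[0,0,0.03,0,0,0],[0,0,0,0,0,0],[0,0,0,0,0,0]]}' | python3 -m pendant
python3 -c "
from h import *
go([.4862,-.017,.200],2.077)"
```

```text
time: 22.22
tool_pos: [0.4856, -0.0116, 0.3267]
tool_rot: [-3.141, -0.001, 1.629]
contact_force: [-0.3, 0.4, -0.5]
opening: 0.055
grip_force: 0.0
time: 22.8
tool_pos: [0.485, -0.0164, 0.2666]
tool_rot: [-3.138, -0.001, 2.075]
contact_force: [0.5, -0.5, 0.3]
opening: 0.055
grip_force: 0.0
t 22.8 pos [ 0.485  -0.0164  0.2666] rot [-3.138e+00 -1.000e-03  2.075e+00] q6 -0.69 d(before turning) [-0.0012  0.001   0.0665] rz -0.0019 rotvec to upright [-0.0039 -0.0012 -0.0019]
```

Scaled: -0.003 rad / 4 = -0.0008.

```bash
echo '{"steps":[[-0.001,0.001,0.03,-0.0008,0,0],[0,0,0.02,0,0,0],[0,0,0.01,0,0,0],[0,0,0.004,0,0,0],[0,0,0,0,0,0],[0,0,0,0,0,0]]}' | python3 -m pendant
python3 -c "
from h import *
go([.4862,-.017,.200],2.077)"
```

```text
time: 23.3
tool_pos: [0.4878, -0.0171, 0.2055]
tool_rot: [3.137, 0.004, 2.076]
contact_force: [1.3, 0.2, 0.8]
opening: 0.0549
grip_force: 0.0
t 23.3 pos [ 0.4878 -0.0171  0.2055] rot [3.137 0.004 2.076] q6 -0.7 d(before turning) [ 0.0008 -0.0013  0.0055] rz -0.0014 rotvec to upright [ 0.005   0.0037 -0.0014]
```

Scaled: 0.003 rad / 4 = 0.0008.

```bash
echo '{"steps":[[0,-0.001,0.003,0.0008,0.0008,0],[0,0,0.001,0,0,0],[0,0,0,0,0,0]]}' | python3 -m pendant
echo '{"steps":[[0,0,0,0,0,0],[0,0,0,0,0,0],[0,0,0,0,0,0],[0,0,0,0,0,0],[0,0,0,0,0,0],[0,0,0,0,0,0]]}' | python3 -m pendant 0.0 50
echo '{"steps":[[0,0,-0.02,0,0,0],[0,0,-0.03,0,0,0],[0,0,-0.03,0,0,0],[0,0,-0.03,0,0,0],[0,0,0,0,0,0]]}' | python3 -m pendant
python3 -c "
from h import *
go([.5377,-.262,.189],1.659)"
```

```text
time: 23.55
tool_pos: [0.4864, -0.0175, 0.2008]
tool_rot: [3.14, 0.0, 2.076]
contact_force: [-0.1, 0.6, -0.1]
opening: 0.0549
grip_force: 0.0
time: 24.05
tool_pos: [0.4865, -0.0174, 0.2005]
tool_rot: [3.14, -0.0, 2.076]
contact_force: [1.3, 0.9, 0.0]
opening: 0.0256
grip_force: 50.0
time: 24.47
tool_pos: [0.4874, -0.0177, 0.315]
tool_rot: [3.134, 0.005, 2.076]
contact_force: [1.6, -1.0, -5.3]
opening: 0.0258
grip_force: 50.0
t 24.47 pos [ 0.4874 -0.0177  0.315 ] rot [3.134 0.005 2.076] q6 -0.7 d(before turning) [-0.2375 -0.0752  0.1267] rz 0.4169 rotvec to upright [0.0082 0.0035 0.4169]
```

Scaled: 0.104 rad / 4 = 0.026.

```bash
echo '{"steps":[[-0.034,-0.0108,0,0,0,0],[-0.034,-0.0108,0,0,0,0],[-0.034,-0.0108,0,0,0,0],[-0.034,-0.0108,0,0,0,0],[-0.034,-0.0108,0,0,0,0],[-0.034,-0.0108,0,0,0,0],[-0.034,-0.0108,0,0,0,0],[0,0,0,0,0,0.026]]}' | python3 -m pendant
echo '{"steps":[[0,0,0,0,0,0.026],[0,0,0,0,0,0.026],[0,0,0,0,0,0.026],[0,0,0.03,0,0,0],[0,0,0.03,0,0,0],[0,0,0.01,0,0,0],[0,0,0,0,0,0],[0,0,0,0,0,0]]}' | python3 -m pendant
python3 -c "
from h import *
go([.5377,-.262,.1885],1.659)"
```

```text
time: 25.13
tool_pos: [0.5353, -0.2684, 0.3078]
tool_rot: [-3.141, 0.002, 1.969]
contact_force: [-0.6, 0.2, -4.0]
opening: 0.0257
grip_force: 50.0
time: 25.8
tool_pos: [0.5353, -0.2623, 0.2394]
tool_rot: [-3.14, -0.002, 1.66]
contact_force: [0.6, -0.4, -4.2]
opening: 0.0257
grip_force: 50.0
t 25.8 pos [ 0.5353 -0.2623  0.2394] rot [-3.14e+00 -2.00e-03  1.66e+00] q6 -0.67 d(before turning) [-0.      0.0025  0.0509] rz 0.0008 rotvec to upright [-0.0013 -0.0021  0.0008]
```

The rows are not in the units I measure in: turns go in shares of 4 rad. I convert before sending: -0.002 rad / 4 = -0.0005.

```bash
echo '{"steps":[[0,0.002,0.02,0,-0.0005,0],[0,0,0.015,0,0,0],[0,0,0.008,0,0,0],[0,0,0.003,0,0,0],[0,0,0,0,0,0],[0,0,0,0,0,0]]}' | python3 -m pendant
echo '{"steps":[[0,0,0.001,0,0,0],[0,0,0.001,0,0,0],[0,0,0,0,0,0],[0,0,0,0,0,0],[0,0,0,0,0,0]]}' | python3 -m pendant
```

```text
time: 26.3
tool_pos: [0.5378, -0.2625, 0.1955]
tool_rot: [3.139, 0.003, 1.66]
contact_force: [-0.7, 0.7, -5.2]
opening: 0.0258
grip_force: 50.0
time: 26.72
tool_pos: [0.5374, -0.2622, 0.1925]
tool_rot: [3.141, 0.002, 1.66]
contact_force: [-0.5, 0.1, -5.1]
opening: 0.0254
grip_force: 50.0
```

```bash
echo '{"steps":[[0,0,0.001,0,0,0],[0,0,0.001,0,0,0],[0,0,0.001,0,0,0],[0,0,0.001,0,0,0],[0,0,0,0,0,0],[0,0,0,0,0,0]]}' | python3 -m pendant
```

```text
time: 27.22
tool_pos: [0.5373, -0.2622, 0.1885]
tool_rot: [3.141, 0.001, 1.66]
contact_force: [-1.7, 0.7, -1.0]
opening: 0.0257
grip_force: 50.0
```

```bash
echo '{"steps":[[0,0,0,0,0,0],[0,0,0,0,0,0],[0,0,0,0,0,0],[0,0,0,0,0,0]]}' | python3 -m pendant 0.052
echo '{"steps":[[0,0,-0.02,0,0,0],[0,0,-0.03,0,0,0],[0,0,-0.035,0,0,0],[0,0,-0.025,0,0,0],[0,0,0,0,0,0]]}' | python3 -m pendant
python3 -c "
from h import *
go([.5505,.016,.200],2.078)"
```

```text
time: 27.55
tool_pos: [0.5376, -0.2624, 0.1887]
tool_rot: [3.14, 0.002, 1.66]
contact_force: [0.2, 0.6, -0.0]
opening: 0.0479
grip_force: 0.0
time: 27.97
tool_pos: [0.5385, -0.2628, 0.3045]
tool_rot: [3.132, 0.008, 1.66]
contact_force: [1.1, -1.7, 0.1]
opening: 0.0519
grip_force: 0.0
t 27.97 pos [ 0.5385 -0.2628  0.3045] rot [3.132 0.008 1.66 ] q6 -0.67 d(before turning) [0.2774 0.0358 0.1026] rz -0.4181 rotvec to upright [ 0.0075  0.0101 -0.4181]
```

Scaled: -0.104 rad / 4 = -0.026.

```bash
echo '{"steps":[[0.0345,0.0045,0,0,0,0],[0.0345,0.0045,0,0,0,0],[0.0345,0.0045,0,0,0,0],[0.0345,0.0045,0,0,0,0],[0.0345,0.0045,0,0,0,0],[0.0345,0.0045,0,0,0,0],[0.0345,0.0045,0,0,0,0],[0.0345,0.0045,0,0,0,0]]}' | python3 -m pendant 0.055
echo '{"steps":[[0,0,0,0,0,-0.026],[0,0,0,0,0,-0.026],[0,0,0,0,0,-0.026],[0,0,0,0,0,-0.026],[0,0,0.03,0,0,0],[0,0,0,0,0,0],[0,0,0,0,0,0]]}' | python3 -m pendant
python3 -c "
from h import *
go([.5505,.016,.200],2.078)"
```

```text
time: 28.63
tool_pos: [0.5483, 0.0177, 0.2976]
tool_rot: [3.141, 0.001, 1.66]
contact_force: [0.7, 0.0, -0.5]
opening: 0.0554
grip_force: 0.0
time: 29.22
tool_pos: [0.5481, 0.0161, 0.2667]
tool_rot: [-3.138, -0.001, 2.075]
contact_force: [0.7, -0.8, 0.1]
opening: 0.055
grip_force: 0.0
t 29.22 pos [0.5481 0.0161 0.2667] rot [-3.138e+00 -1.000e-03  2.075e+00] q6 -0.61 d(before turning) [-0.0013  0.0023  0.0667] rz -0.0028 rotvec to upright [-0.0033 -0.0008 -0.0028]
```

Scaled: -0.003 rad / 4 = -0.0008.

```bash
echo '{"steps":[[-0.001,0.001,0.03,0,0,-0.0008],[0,0,0.02,0,0,0],[0,0,0.01,0,0,0],[0,0,0.005,0,0,0],[0,0,0,0,0,0],[0,0,0,0,0,0]]}' | python3 -m pendant
echo '{"steps":[[0,0,0.002,0,0,0],[0,0,0.001,0,0,0],[0,0,0,0,0,0],[0,0,0,0,0,0]]}' | python3 -m pendant
```

```text
time: 29.72
tool_pos: [0.5505, 0.0155, 0.2039]
tool_rot: [3.14, 0.002, 2.079]
contact_force: [-0.1, 0.3, -0.5]
opening: 0.0549
grip_force: 0.0
time: 30.05
tool_pos: [0.5501, 0.0155, 0.2004]
tool_rot: [3.141, 0.002, 2.079]
contact_force: [0.4, 0.6, -0.7]
opening: 0.0547
grip_force: 0.0
```

```bash
echo '{"steps":[[0,0,0,0,0,0],[0,0,0,0,0,0],[0,0,0,0,0,0],[0,0,0,0,0,0],[0,0,0,0,0,0],[0,0,0,0,0,0]]}' | python3 -m pendant 0.0 50
echo '{"steps":[[0,0,-0.02,0,0,0],[0,0,-0.03,0,0,0],[0,0,-0.03,0,0,0],[0,0,-0.03,0,0,0],[0,0,0,0,0,0]]}' | python3 -m pendant
python3 -c "
from h import *
go([.4368,.279,.1885],1.517)"
```

```text
time: 30.55
tool_pos: [0.5503, 0.0156, 0.2]
tool_rot: [3.141, 0.002, 2.079]
contact_force: [1.8, 0.8, -0.6]
opening: 0.0257
grip_force: 50.0
time: 30.97
tool_pos: [0.5511, 0.0156, 0.3151]
tool_rot: [3.135, 0.007, 2.079]
contact_force: [2.0, -0.3, -4.2]
opening: 0.0252
grip_force: 50.0
t 30.97 pos [0.5511 0.0156 0.3151] rot [3.135 0.007 2.079] q6 -0.62 d(before turning) [0.2866 0.0274 0.1249] rz 0.5619 rotvec to upright [0.0088 0.0045 0.5619]
```

Scaled: 0.112 rad / 4 = 0.028.

```bash
echo '{"steps":[[0.0355,0.0034,0,0,0,0],[0.0355,0.0034,0,0,0,0],[0.0355,0.0034,0,0,0,0],[0.0355,0.0034,0,0,0,0],[0.0355,0.0034,0,0,0,0],[0.0355,0.0034,0,0,0,0],[0.0355,0.0034,0,0,0,0],[0.0355,0.0034,0,0,0,0]]}' | python3 -m pendant
echo '{"steps":[[0,0,0,0,0,0.028],[0,0,0,0,0,0.028],[0,0,0,0,0,0.028],[0,0,0,0,0,0.028],[0,0,0,0,0,0.028],[0,0,0.03,0,0,0],[0,0,0,0,0,0],[0,0,0,0,0,0]]}' | python3 -m pendant
python3 -c "
from h import *
go([.4368,.279,.188],1.517)"
```

```text
time: 31.63
tool_pos: [0.4341, 0.2782, 0.3078]
tool_rot: [-3.138, 0.001, 2.079]
contact_force: [0.9, -0.2, -4.9]
opening: 0.0254
grip_force: 50.0
time: 32.3
tool_pos: [0.4346, 0.2765, 0.2773]
tool_rot: [-3.136, 0.004, 1.519]
contact_force: [-0.3, 0.2, -5.0]
opening: 0.0254
grip_force: 50.0
t 32.3 pos [0.4346 0.2765 0.2773] rot [-3.136  0.004  1.519] q6 0.47 d(before turning) [0.003  0.0025 0.0893] rz 0.0024 rotvec to upright [-0.0051  0.0044  0.0024]
```

Scaled: -0.002 rad / 4 = -0.0005.

```bash
echo '{"steps":[[0.002,0.001,0.03,-0.0005,0.0005,0.0005],[0,0,0.03,0,0,0],[0,0,0.015,0,0,0],[0,0,0.005,0,0,0],[0,0,0.002,0,0,0],[0,0,0,0,0,0],[0,0,0,0,0,0]]}' | python3 -m pendant
python3 -c "
from h import *
go([.4368,.279,.188],1.517)"
```

```text
time: 32.88
tool_pos: [0.4374, 0.2792, 0.1988]
tool_rot: [3.137, -0.002, 1.517]
contact_force: [-0.4, -0.4, -5.0]
opening: 0.0258
grip_force: 50.0
t 32.88 pos [0.4374 0.2792 0.1988] rot [ 3.137e+00 -2.000e-03  1.517e+00] q6 0.48 d(before turning) [-0.0003 -0.0007  0.0108] rz -0.0 rotvec to upright [ 0.0049 -0.0018 -0.    ]
```

Scaled: 0.003 rad / 4 = 0.0008.

```bash
echo '{"steps":[[0,0,0.003,0.0008,0,0],[0,0,0.002,0,0,0],[0,0,0.001,0,0,0],[0,0,0.001,0,0,0],[0,0,0,0,0,0],[0,0,0,0,0,0]]}' | python3 -m pendant
echo '{"steps":[[0,0,0.001,0,0,0],[0,0,0.001,0,0,0],[0,0,0,0,0,0],[0,0,0,0,0,0]]}' | python3 -m pendant
```

```text
time: 33.38
tool_pos: [0.4369, 0.2789, 0.1905]
tool_rot: [-3.141, -0.001, 1.517]
contact_force: [-0.8, -0.4, -4.9]
opening: 0.0256
grip_force: 50.0
time: 33.72
tool_pos: [0.4368, 0.2789, 0.1884]
tool_rot: [-3.141, -0.001, 1.517]
contact_force: [-0.2, 0.4, -4.2]
opening: 0.0257
grip_force: 50.0
```

```bash
echo '{"steps":[[0,0,0.0005,0,0,0],[0,0,0.0005,0,0,0],[0,0,0,0,0,0],[0,0,0,0,0,0]]}' | python3 -m pendant
echo '{"steps":[[0,0,0,0,0,0],[0,0,0,0,0,0],[0,0,0,0,0,0],[0,0,0,0,0,0]]}' | python3 -m pendant 0.052
echo '{"steps":[[0,0,-0.02,0,0,0],[0,0,-0.03,0,0,0],[0,0,-0.035,0,0,0],[0,0,-0.035,0,0,0],[0,-0.04,0,0,0,0],[0,-0.04,0,0,0,0],[0,0,0,0,0,0],[0,0,0,0,0,0]]}' | python3 -m pendant
python3 - <<'E'
from h import *
c=robot.read_camera('side');cv2.imwrite('pics/s9.png',c['image'][:,:,::-1])
c=robot.read_camera('scene');cv2.imwrite('pics/c9.png',cv2.resize(c['image'][100:400,140:540],(800,600))[:,:,::-1])
E
```

```text
time: 34.05
tool_pos: [0.4369, 0.279, 0.188]
tool_rot: [3.141, -0.001, 1.517]
contact_force: [-1.8, -0.9, 2.6]
opening: 0.026
grip_force: 50.0
time: 34.38
tool_pos: [0.4371, 0.279, 0.1875]
tool_rot: [3.141, -0.001, 1.517]
contact_force: [-0.3, 0.8, 0.9]
opening: 0.048
grip_force: 0.0
time: 35.05
tool_pos: [0.3555, 0.2832, 0.3078]
tool_rot: [-3.141, -0.001, 1.519]
contact_force: [0.8, -0.1, 0.6]
opening: 0.0525
grip_force: 0.0
```

View pics/c9.png

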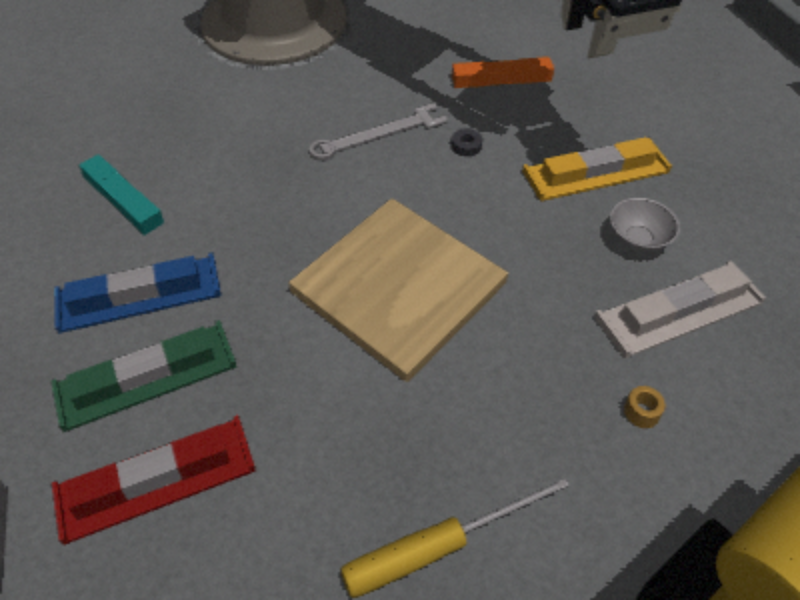

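View pics/s9.png

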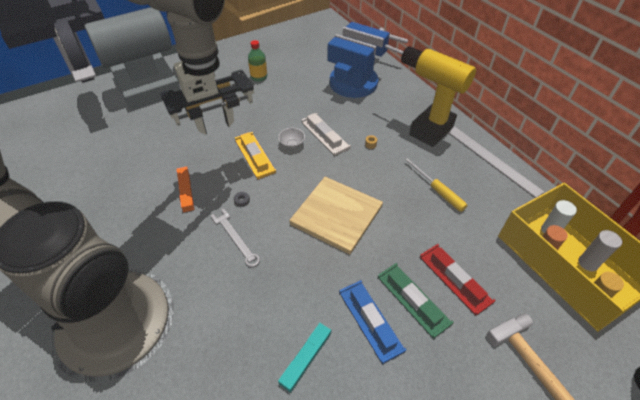

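All five bars lie centred and parallel on the rests of their own colour, the board is empty, and the gripper is clear.

```bash
python3 -c "
from cell import robot
print(robot.hand_in())"
```

```text
the job is handed in; nothing more can be done
None
```

I took the pile apart from the top down and laid all five bars on their matching rests. The final pictures show each bar centred and released, and I handed the job in at about 35 s (limit 109 s); the hand-in returned no verdict.

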